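# Free the jammed cover of the battery box

### The job

The metal cover of the black battery box has jammed in its rails, and pushed at one side only it just wedges tighter: pick up the mallet and, with its head, tap the cover's two rear tongues lightly by turns, always the one that lags, until the cover has walked forward right out of the rails, without touching it by hand before then. Then lay the mallet back on its wooden rest as it lay before, lift the freed cover out and lay it flat on the floor of the grey tray, clear of the dishes. Leave all the other things where they stand.

Things in the scene. Friction and masses are not known exactly. Their poses are not given: they have to be found in the camera images.
- box: Black open-topped battery box, fixed to the table, 168 mm long (x), 184 wide (y), 88 high. Origin: centre of its underside; x points the way the cover must slide, away from the tongues. The cover slides on two side ledges 66 mm above the table, from |y| = 60 mm outwards; between them the bay is open from x = -70 to +70 mm, with cells lying in it, tops at 43 mm
- rail_end (a point): Front end of the box's two steel rails (point on the box's midline, ledge height, at box x = -26 mm; axes as the box). The rails start at the box's back, have lips over the cover's ends and 1.2 mm play at each end of it. The cover is out of them, and can be lifted, when its middle is more than 20 mm beyond this point; it can slide on to about 75 mm beyond
- socket (a point): Middle of the end face of a round plug socket, 28 mm in diameter, which sticks out 22 mm from the box's back wall, between the tongues and at about their height. The 14 mm thick back wall, 83 mm high, has two notches open at the top (|y| 38 to 76 mm) through which the tongues pass
- cover_mid (a point): Middle of the plate of the aluminium cover (0.2 to 0.4 kg): 40 mm (x) by 150 (y) by 14 thick, axes as the box's when straight; flat tongues reach back from it. At the start it lies near box x = -47 mm. Pushed at one tongue (under 10 N) it turns 3 to 9 degrees and wedges; a tap on the other turns it back and walks it on 5 to 15 mm. Once out, grip it across the 40 mm, between the tongues
- cover_end_left (a point): Middle of the rear end face (20 wide, 14 high) of the cover's left (+y) tongue, 87 mm behind and 56 mm beside the cover's middle, where the mallet strikes towards the box's +x. At the start it stands out about 50 mm behind the box's back wall
- cover_end_right (a point): The same of the right (-y) tongue
- mallet_grip (a point): Middle of the mallet's grip, on the handle's axis, 95 mm from the head's axis. Wooden handle 20 mm wide and 26 high, free for gripping from 25 to 168 mm from the head's axis; beyond it a butt block 44 mm wide and 46 high, to 194 mm. x points along the handle from head to butt, y along the head (the way it strikes), z up as it lies. Mallet 0.27 to 0.39 kg
- mallet_head (a point): Centre of the mallet's black rubber head, a cylinder 46 mm in diameter and 100 mm long along its y, so each striking face is 50 mm from this point. Axes as mallet_grip
- rest: Wooden mallet rest, fixed: board 250 by 110 by 8 mm with a head block (75 by 110 mm, 30 high, at x = -95 mm) and a butt block (40 by 60, 30 high, at x = +87 mm). Origin: underside, below the middle of the grip; x points from head to butt. The mallet lies on both blocks, its axis 53 mm above the table, the handle free between them
- tray: Grey plastic tray, fixed, 240 (x) by 300 mm (y), rim 20 mm high, walls and floor 6 mm. Origin: centre of its underside. Two stacked dishes stand near its +y end; the rest of it is empty
- dishes_mid (a point): Half-way up two stacked glass dishes, 84 mm in diameter, 27 high together, in the tray
- dish: Low glass dish, 84 mm in diameter, 13 high, beside the box's back, left or right. Origin: centre of its underside
- bottle: Amber bottle, 60 mm in diameter, 160 high, on the other side of the box's back from the dish. Origin: centre of its underside
- beaker: Empty glass beaker, 72 mm in diameter, 95 high, beside the box's front. Origin: centre of its underside
- jar: Glass jar, 72 mm in diameter, 90 high, on the other side of the box's front. Origin: centre of its underside
- spatula: Yellow plastic spatula, 190 mm long, lying flat farther back on the table. Origin: under its middle
Not all that is in view belongs to the job. What is shaped like the part that bears mallet_grip but yellow is not meant.

How it is judged:
By the outcome, as a careful person would: the job done as asked, in the order asked, and still so for the second after the job is handed in, with the robot touching nothing.
It also fails if it takes over 72 s, if anything falls off the work surface, if the arm or the gripper's body presses on something with over 40 N, if the wrist force passes 120 N, or if a joint passes its speed limit or range.

### The arm

A 6-joint arm with a two-finger parallel gripper is mounted at the origin on the work surface. World frame = base frame: x ahead of the robot, y to its left, z up, the work surface at z = 0. Lengths are in m, angles in rad, forces in N, time in s.
With the tool pointing down it reaches from about 0.35 to 0.975 m from the base axis. Payload 7.1 kg.
Tool frame: the origin (TCP) lies midway between the tips of the shut fingers; the grasp point (between the pads) lies 19 mm behind it; z points along the fingers, y is the line along which they close (so a half turn about z gives the same grasp; the last joint's range is limited). The gripper opens to 88 mm and grips with 3 to 60 N. Pads are 20 mm wide; open, the fingers measure 115 mm over their backs; the gripper's body (75 mm by 178 mm) begins 61 mm behind the grasp point.
Start: joints at [-1.14, 0.423, 1.63, -0, 1.089, -0.019], TCP at [0.272, -0.563, 0.223] pointing down, gripper open.
Joint ranges: [-3, 3], [-0.9, 2.11], [0.09, 2.58], [-1.31, 4.45], [0.11, 2.69], [-2.54, 2.54]. Speed limits (rad/s): [2.39, 2.39, 3.01, 3.14, 3.14, 3.14].

### API

Orientations are given as a unit quaternion [w, x, y, z].
In Python, from station import move_pose, movel, movej, command_gripper, wait, inverse_kinematics, read_camera, camera_info, MotionError, job_done, get_time, get_joint_pos, get_qvel, get_effort, get_tcp_pos, get_ee_rot, get_ft_force, get_ft_torque, get_grip_width, get_finger_force gives the robot as it stands. Calls block until the motion is done:
- move_pose(position, orientation): joint-space move of the TCP to a pose.
- movel(position, frame=None, v=0.15, until_force=None): straight line of the TCP; frame=None keeps the orientation; v is the mean speed in m/s. With until_force (N) it stops when the force on the tool has changed by that much, and returns True; else False.
- movej(angles): joint-space move.
- command_gripper(opening): opening from 0.0 (shut) to 1.0 (fully open); the grip force is fixed at half the most; returns when the fingers have stopped.
- wait(seconds).
- inverse_kinematics(position, orientation): joint angles nearest the present ones, or None.
- read_camera(name): name is "scene" or "top" or "wrist"; returns the picture (400x640x3 uint8, red, green, blue); there is no depth.
- camera_info(name): a dict with "intrinsics" (3x3 intrinsics, pixels), "T" (4x4, takes a point from camera to world coordinates); the wrist camera has in their place "tool_from_camera" (4x4, takes a point from camera to tool coordinates, whose origin is the TCP and whose axes are the flange's). Camera axes: x right, y up, looking along -z (the intrinsics and any distortion apply to the point x, -y, -z); pixel columns grow to the right and rows downward; lengths in m; the calibration is good to about 2 mm. A picture is of the moment at which its call begins: read the wrist's pose just before it. camera_info takes no time and is no camera call.
A pose or a line that the arm cannot do raises MotionError and nothing moves.
- job_done(): hands the job in; it is judged then, once.
Readings, each from a call of its own:
- get_time(): time.
- get_joint_pos(): joint angles.
- get_qvel(): joint speeds.
- get_effort(): joint torques, N m.
- get_tcp_pos(): TCP position.
- get_ee_rot(): TCP orientation.
- get_ft_force(): force on the tool from outside, world axes, zero at the start.
- get_ft_torque(): the same for the moment, N m.
- get_grip_width(): opening from 0.0 (shut) to 1.0 (fully open).
- get_finger_force(): force on a finger pad.
Only numpy, scipy, OpenCV 4.12 (cv2) and the standard library are available. Lean on these libraries where they do the work, as an engineer would, in place of code of your own. Each camera call takes 0.05 s, during which the arm holds its last target. There are 200 camera calls.

## Working session

There is one attempt and no reset: what is moved stays moved. The work goes in short steps, each a Python script; the robot and the scene stay as the last script left them, time stands still between calls to the robot, and variables do not carry over. Pictures are saved under pics/ and viewed, at most 13 in all, crops included, and the job is handed in when it is done.

```bash
ls; mkdir -p pics; python3 - <<'E'
from station import *
import cv2,numpy as np
for n in("scene","top"):
    im=read_camera(n); cv2.imwrite(f"pics/{n}0.png",im[:,:,::-1])
    i=camera_info(n); print(n,np.round(i["intrinsics"],1).tolist(),np.round(i["T"],3).tolist(),[k for k in i])
i=camera_info("wrist");print({k:np.round(v,4).tolist() if not isinstance(v,str) else v for k,v in i.items()})
print(get_time(),get_ee_rot())
E
```

```text
pics
scene [[516.7, 0.0, 323.5], [0.0, 516.7, 199.8], [0.0, 0.0, 1.0]] [[0.132, -0.857, 0.499, 1.347], [0.991, 0.108, -0.077, -0.132], [0.012, 0.505, 0.863, 1.481], [0.0, 0.0, 0.0, 1.0]] ['intrinsics', 'T']
top [[403.7, 0.0, 311.7], [0.0, 403.7, 201.4], [0.0, 0.0, 1.0]] [[0.024, 0.996, -0.086, 0.423], [-1.0, 0.025, 0.009, 0.002], [0.011, 0.085, 0.996, 1.256], [0.0, 0.0, 0.0, 1.0]] ['intrinsics', 'T']
{'intrinsics': [[354.0336, 0.0, 318.8246], [0.0, 354.0336, 202.0208], [0.0, 0.0, 1.0]], 'tool_from_camera': [[0.0004, 0.9696, 0.2448, 0.0663], [1.0, -0.0002, -0.0009, 0.0006], [-0.0008, 0.2448, -0.9696, -0.162], [0.0, 0.0, 0.0, 1.0]]}
0.1 [-6.65643208e-04  9.74809889e-01  2.23036359e-01 -1.43152495e-04]
```

View pics/top0.png

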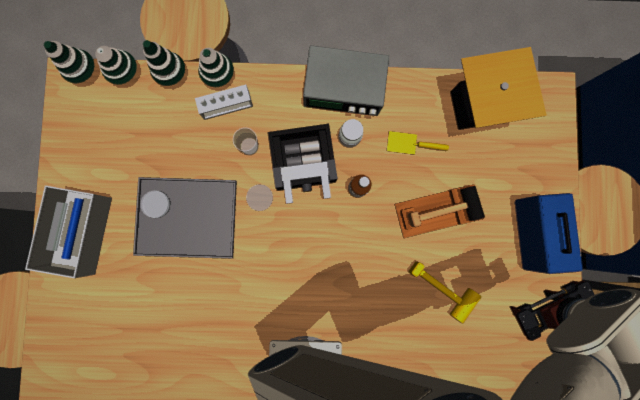

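View pics/scene0.png

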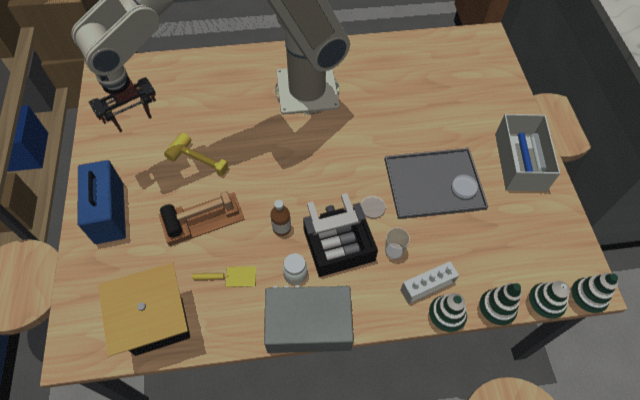

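Top view: the wooden mallet with a black head is at about (440,210), head (475,203) and butt (408,217), lying on the rest. The yellow mallet at (445,290) is the other candidate. It is yellow and lies loose on the table, so I rule it out. The box is at (302,155), its tongue ends at (288,200) and (326,198), the tray at (186,217), the bottle at (361,185) and the dish at (260,197).

```bash
cat > h.py <<'E'
from station import *
import cv2,numpy as np
from scipy.spatial.transform import Rotation as R
def rot(q): return R.from_quat(np.r_[q[1:],q[0]]).as_matrix()
def quat(m): q=R.from_matrix(m).as_quat(); return np.r_[q[3],q[:3]]
def cam(n):
    i=camera_info(n)
    if n!="wrist": return i["intrinsics"],np.array(i["T"])
    T=np.eye(4);T[:3,:3]=rot(get_ee_rot());T[:3,3]=get_tcp_pos()
    return i["intrinsics"],T@np.array(i["tool_from_camera"])
def cast(C,p,z):
    K,T=C; d=np.linalg.inv(K)@[p[0],p[1],1.]; d=T[:3,:3]@(d*[1,-1,-1]); o=T[:3,3]
    return o+d*(z-o[2])/d[2]
def proj(C,P):
    K,T=C; c=T[:3,:3].T@(np.array(P,float)-T[:3,3]); c=K@(c*[1,-1,-1]); return c[:2]/c[2]
def down(yaw):  # tool z down; tool y (closing line) along world direction yaw+90deg, x along yaw
    c,s=np.cos(yaw),np.sin(yaw); return quat(np.array([[c,s,0],[s,-c,0],[0,0,-1.]]))
def shot(n,name):
    C=cam(n); im=read_camera(n)[:,:,::-1].copy(); cv2.imwrite(f"pics/{name}.png",im); np.savez(f"pics/{name}.npz",K=C[0],T=C[1]); return C,im
def load(name):
    z=np.load(f"pics/{name}.npz"); return (z["K"],z["T"]),cv2.imread(f"pics/{name}.png")
E
python3 - <<'E'
from h import *
C=cam("top")
for n,p,z in [("head",(475,203),.053),("butt",(408,217),.053),("TL",(288,200),.08),("TR",(326,198),.08),("boxc",(302,155),.088),("tray",(186,217),.02),("bottle",(361,185),.16),("dish",(260,197),.01),("beaker",(246,142),.09),("jar",(351,132),.09)]: print(n,np.round(cast(C,p,z),3))
print(rot(get_ee_rot()).round(2).tolist())
for y in (-.55,-.35,-.2,0): 
  for p in ((.38,-.45,.3),(.42,.0,.3)):
    print(y,p,inverse_kinematics(p,down(y)))
im=cv2.imread("pics/top0.png")[170:340,380:510]
cv2.imwrite("pics/c1.png",cv2.resize(im,None,fx=3.5,fy=3.5,interpolation=cv2.INTER_CUBIC))
E
```

```text
head [ 0.534 -0.5    0.053]
butt [ 0.487 -0.298  0.053]
TL [0.527 0.06  0.08 ]
TR [ 0.535 -0.05   0.08 ]
boxc [0.659 0.023 0.088]
tray [0.472 0.373 0.02 ]
bottle [ 0.566 -0.142  0.16 ]
dish [0.54  0.151 0.01 ]
beaker [0.693 0.188 0.09 ]
jar [ 0.731 -0.119  0.09 ]
[[0.9, 0.43, -0.0], [0.43, -0.9, 0.0], [0.0, -0.0, -1.0]]
-0.55 (0.38, -0.45, 0.3) [-8.89742125e-01  2.91195501e-01  1.63679066e+00 -4.44089210e-16
  1.21360649e+00  1.23105420e+00]
-0.55 (0.42, 0.0, 0.3) [-2.83371256e-02  1.23285886e-02  1.97197726e+00 -4.44089210e-16
  1.15728680e+00  2.09245920e+00]
-0.35 (0.38, -0.45, 0.3) [-8.89742125e-01  2.91195501e-01  1.63679066e+00 -4.44089210e-16
  1.21360649e+00  1.03105420e+00]
-0.35 (0.42, 0.0, 0.3) [-2.83371256e-02  1.23285886e-02  1.97197726e+00 -4.44089210e-16
  1.15728680e+00  1.89245920e+00]
-0.2 (0.38, -0.45, 0.3) [-8.89742125e-01  2.91195501e-01  1.63679066e+00 -4.44089210e-16
  1.21360649e+00  8.81054201e-01]
-0.2 (0.42, 0.0, 0.3) [-2.83371256e-02  1.23285886e-02  1.97197726e+00 -4.44089210e-16
  1.15728680e+00  1.74245920e+00]
0 (0.38, -0.45, 0.3) [-8.89742125e-01  2.91195501e-01  1.63679066e+00 -4.44089210e-16
  1.21360649e+00  6.81054201e-01]
0 (0.42, 0.0, 0.3) [-2.83371256e-02  1.23285886e-02  1.97197726e+00 -4.44089210e-16
  1.15728680e+00  1.54245920e+00]
```

View pics/c1.png

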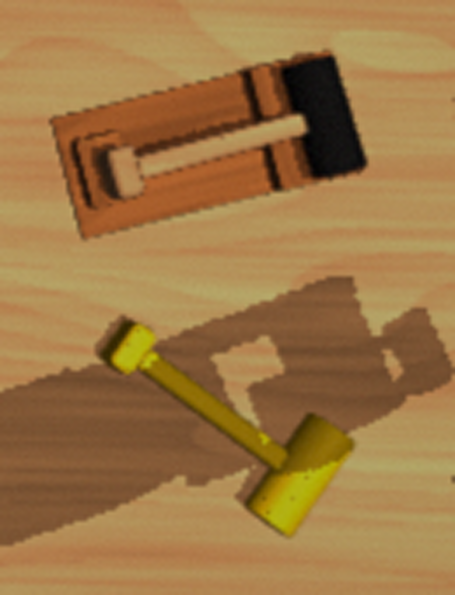

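The enlarged crop confirms the black-headed wooden mallet on its rest as the one meant; the yellow one is ruled out. Next I look at it from near.

```bash
python3 - <<'E'
from h import *
h=np.array([.534,-.5]);b=np.array([.487,-.298]);u=(b-h)/np.linalg.norm(b-h);yaw=np.arctan2(u[1],u[0])
g=h+.06*u
move_pose([g[0],g[1],.22],down(yaw)); print(get_time(),yaw)
C,im=shot("wrist","w1")
E
```

```text
1.175 1.799402184085451
```

View pics/w1.png

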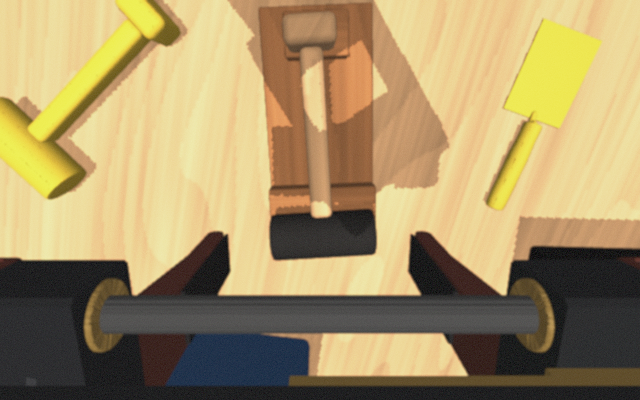

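The wrist picture shows the head as a dark blob at (323,235). The handle runs from (320,212) up to (311,50) and the butt is at (309,30).

```bash
python3 - <<'E'
from h import *
C,im=load("w1")
m=((im.max(2)<70).astype(np.uint8)); m[:200]=0;m[262:]=0;m[:,:255]=0;m[:,390:]=0
c=max(cv2.findContours(m,0,1)[0],key=cv2.contourArea);r=cv2.minAreaRect(c);print("head",r,cast(C,r[0],.058).round(4))
for v in (60,80,110,140,165,190): 
    g=im[v,270:370].astype(int); print(v,(g[:,0]*1).tolist()[::2])
t=proj
for z in(.066,):
  for p in((312.5,60),(320,195)): print(cast(C,p,z).round(4))
E
```

```text
head ((322.59149169921875, 233.85189819335938), (44.32769012451172, 104.28701782226562), 86.72950744628906) [ 0.534  -0.4877  0.058 ]
60 [70, 70, 69, 69, 68, 65, 67, 69, 66, 51, 48, 49, 52, 45, 49, 75, 96, 105, 112, 108, 105, 102, 101, 101, 101, 105, 90, 57, 60, 55, 52, 61, 70, 82, 81, 80, 84, 81, 90, 88, 93, 94, 95, 89, 95, 95, 91, 93, 98, 95]
80 [69, 65, 66, 65, 68, 69, 71, 64, 64, 68, 69, 69, 71, 69, 68, 72, 114, 141, 158, 159, 150, 148, 147, 150, 151, 139, 124, 81, 59, 58, 77, 81, 84, 85, 85, 83, 81, 86, 85, 91, 92, 94, 94, 91, 93, 93, 92, 94, 97, 99]
110 [92, 96, 99, 97, 100, 97, 83, 67, 66, 63, 59, 68, 68, 72, 67, 69, 71, 84, 129, 145, 147, 151, 151, 152, 155, 158, 142, 127, 80, 59, 62, 72, 81, 85, 84, 82, 85, 88, 87, 93, 93, 96, 89, 86, 81, 75, 69, 67, 70, 72]
140 [90, 66, 60, 66, 66, 67, 64, 68, 64, 67, 59, 63, 67, 71, 68, 70, 70, 66, 72, 90, 97, 99, 100, 107, 107, 111, 111, 104, 93, 69, 63, 65, 61, 63, 60, 52, 58, 58, 58, 64, 62, 63, 58, 57, 62, 62, 60, 67, 69, 67]
165 [104, 82, 62, 62, 70, 64, 70, 61, 65, 68, 62, 64, 67, 64, 67, 75, 69, 65, 66, 77, 90, 99, 106, 104, 110, 110, 109, 112, 103, 85, 69, 59, 62, 62, 66, 58, 57, 58, 60, 64, 61, 65, 60, 61, 63, 59, 64, 65, 65, 63]
190 [65, 55, 58, 55, 57, 62, 50, 59, 59, 54, 59, 63, 59, 61, 59, 61, 63, 62, 59, 62, 80, 90, 99, 109, 105, 110, 115, 119, 108, 103, 75, 58, 60, 59, 58, 60, 59, 63, 60, 63, 60, 62, 59, 61, 69, 63, 63, 64, 59, 63]
[ 0.4902 -0.3376  0.066 ]
[ 0.5224 -0.4489  0.066 ]
```

```bash
python3 - <<'E'
from h import *
import json
C,im=load("w1")
a=cast(C,(313,80),.066);b=cast(C,(320.5,190),.066);u=(a-b)[:2];u/=np.linalg.norm(u);yaw=np.arctan2(u[1],u[0])
h0=cast(C,(322.6,233.9),.056)[:2]; h=b[:2]+u*((h0-b[:2])@u); print(yaw,h0,h)
g=h+.057*u; q=down(yaw)
move_pose([*g,.10],q); movel([*g,.036],v=.12)
print("w",get_ft_force()); command_gripper(.0); f0=get_ft_force()
print(get_grip_width()*88,get_finger_force(),get_tcp_pos(),f0)
json.dump(dict(head=h.tolist(),yaw=yaw,tcp=list(map(float,get_tcp_pos()))),open("mallet.json","w"))
movel([*g,.16],v=.2); wait(.1); print(get_time(),get_grip_width()*88,get_ft_force(),get_ft_torque())
E
```

```text
1.8657291238477898 [ 0.53422378 -0.48838379] [ 0.53515226 -0.48810172]
w [ 0.31656745 -0.01067622 -0.06401053]
20.107803532793042 29.970031678676605 [ 0.51842392 -0.43356672  0.03595738] [-0.76856924 -0.50299727 -0.21233709]
4.375 20.071171188625744 [-0.03959212 -0.12478476 -3.5946676 ] [ 0.07528804 -0.02007179  0.01508285]
```

```bash
python3 - <<'E'
from h import *
move_pose([.44,.0,.20],down(np.pi/2+.07)); wait(.1)
C,im=shot("wrist","w2"); print(get_time())
C,im=shot("scene","s2")
cv2.imwrite("pics/s2c.png",cv2.resize(im[150:290,230:430],None,fx=4,fy=4,interpolation=cv2.INTER_CUBIC))
E
```

```text
6.15
```

View pics/w2.png

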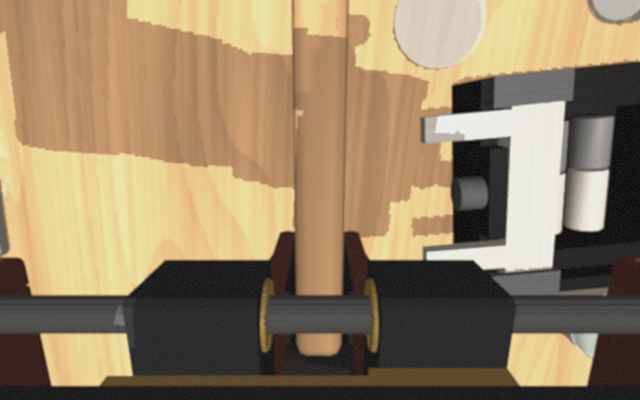

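View pics/s2c.png

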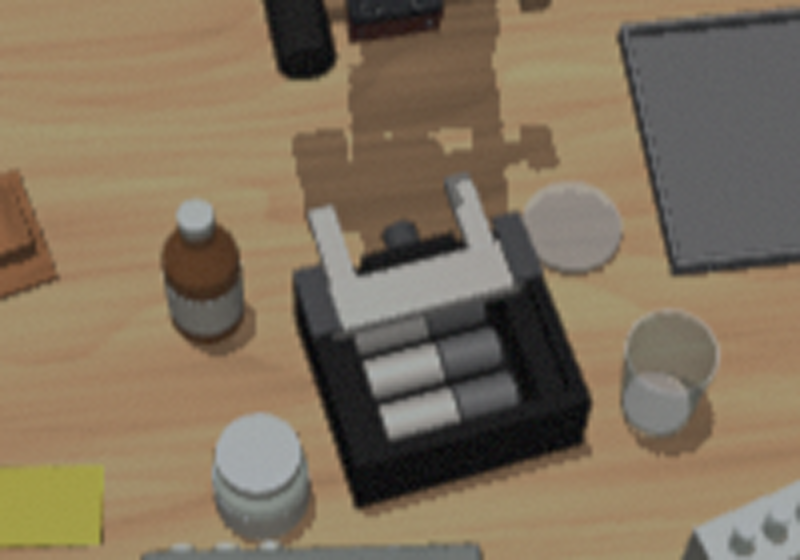

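The wrist view shows the left tongue end near (428,130), the right tongue end near (427,256), the socket at (455,193) and the cover plate at x 508–565, y 102–270. The scene crop shows the cover still straight, the bottle well to the right and the low dish on the left.

```bash
python3 - <<'E'
from h import *
C,im=load("w2"); g=im.min(2)
for v in(122,130,137): print(v,g[v,410:450:2].tolist())
print(250,g[250,410:450:2].tolist(), g[256,410:450:2].tolist())
print("cols", g[100:150:2,460].tolist(), g[230:270:2,460].tolist())
m=(g>150).astype(np.uint8); m[:, :415]=0
c=[c for c in cv2.findContours(m[95:285],0,1)[0] if cv2.contourArea(c)>1500]
for k in c: print(cv2.contourArea(k),cv2.boundingRect(k),(cv2.approxPolyDP(k,4,True)[:,0]+[0,95]).tolist())
for p in((437,118),(437,140),(508,105),(508,268),(563,103),(568,268),(427,250)): print(p,cast(C,p,.080).round(4))
E
```

```text
122 [100, 106, 107, 107, 104, 94, 78, 109, 167, 171, 168, 169, 168, 189, 234, 234, 233, 233, 233, 233]
130 [100, 103, 105, 101, 104, 92, 78, 105, 169, 171, 174, 172, 179, 230, 237, 236, 236, 236, 235, 235]
137 [104, 106, 104, 105, 103, 93, 79, 106, 166, 165, 171, 170, 170, 167, 167, 170, 169, 169, 169, 169]
250 [152, 149, 148, 149, 148, 144, 123, 88, 92, 106, 107, 115, 119, 130, 134, 144, 152, 161, 175, 190] [151, 151, 152, 149, 147, 143, 125, 88, 150, 230, 229, 228, 230, 230, 229, 230, 228, 230, 226, 228]
cols [20, 27, 23, 25, 7, 11, 52, 198, 235, 232, 232, 229, 229, 233, 235, 234, 218, 174, 169, 166, 124, 26, 11, 21, 12] [10, 14, 16, 15, 29, 16, 56, 89, 92, 129, 227, 228, 227, 228, 223, 116, 29, 32, 38, 29]
1662.0 (572, 75, 37, 61) [[607, 170], [580, 174], [574, 228], [602, 227]]
11791.5 (425, 6, 140, 171) [[564, 101], [425, 119], [426, 141], [446, 142], [448, 150], [452, 139], [511, 138], [506, 244], [429, 251], [427, 259], [473, 259], [482, 268], [507, 271], [551, 266], [554, 235], [561, 226]]
(437, 118) [0.5278 0.0673 0.08  ]
(437, 140) [0.5304 0.0505 0.08  ]
(508, 105) [0.5808 0.0807 0.08  ]
(508, 268) [ 0.6079 -0.0533  0.08  ]
(563, 103) [0.6226 0.0851 0.08  ]
(568, 268) [ 0.6596 -0.0498  0.08  ]
(427, 250) [ 0.5359 -0.0417  0.08  ]
```

```bash
python3 - <<'E'
from h import *
C,im=load("w2")
def line(n,p,q,z=.08):
    a=cast(C,p,z);b=cast(C,q,z);d=b-a;print(n,a.round(4)[:2],b.round(4)[:2],"ang",round(np.degrees(np.arctan2(d[1],d[0])),1),"len",round(np.linalg.norm(d),4))
line("Ltong outer",(425,119),(508,111)); line("Ltong top outer",(437,117),(505,111)); line("Linner",(426,141),(508,138)); line("plate rear inner",(506,244),(511,138))
line("Rinner top",(427,253),(505,246)); line("plate front",(561,226),(564,101)); line("ends",(427,253),(426,141))
C,im=load("top0")if 0 else (cam("top"),cv2.imread("pics/top0.png"))
g=im.min(2); m=(g>130).astype(np.uint8); m=m[155:215,262:345]
for k in cv2.findContours(m,0,1)[0]:
    if cv2.contourArea(k)>150: 
        P=(cv2.approxPolyDP(k,1.8,True)[:,0]+[262,155]); print([(p.tolist(),cast(C,p,.08)[:2].round(3).tolist()) for p in P])
C=cam("top"); line("boxtop front",(268,131),(330,124),.088); 
cv2.imwrite("pics/boxz.png",cv2.resize(im[110:215,230:385],None,fx=5,fy=5,interpolation=cv2.INTER_CUBIC))
E
```

```text
Ltong outer [0.5187 0.0659] [0.5817 0.0763] ang 9.4 len 0.0639
Ltong top outer [0.5277 0.068 ] [0.5794 0.0761] ang 8.9 len 0.0523
Linner [0.5219 0.0492] [0.5858 0.056 ] ang 6.1 len 0.0643
plate rear inner [ 0.6018 -0.0317] [0.5881 0.0561] ang 98.9 len 0.0889
Rinner top [ 0.5363 -0.0444] [ 0.6014 -0.0335] ang 9.5 len 0.066
plate front [ 0.6445 -0.0127] [0.623  0.0866] ang 102.2 len 0.1016
ends [ 0.5363 -0.0444] [0.5219 0.0492] ang 98.7 len 0.0947
[([319, 155], [0.662, -0.027]), ([302, 157], [0.655, 0.023]), ([303, 162], [0.64, 0.02]), ([317, 161], [0.644, -0.022]), ([317, 163], [0.638, -0.022]), ([281, 168], [0.621, 0.084]), ([286, 202], [0.521, 0.066]), ([292, 201], [0.524, 0.049]), ([289, 180], [0.586, 0.059]), ([320, 175], [0.603, -0.031]), ([324, 197], [0.538, -0.045]), ([330, 196], [0.542, -0.062]), ([326, 162], [0.642, -0.048]), ([321, 162], [0.642, -0.033])]
boxtop front [0.7283 0.1249] [ 0.7544 -0.0572] ang -81.9 len 0.184
```

View pics/boxz.png

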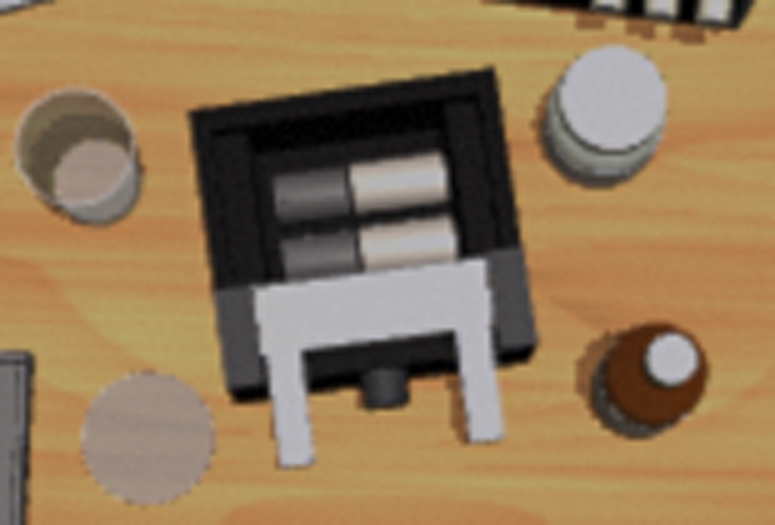

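Both views agree: box yaw about 8.5°, tongue ends at L (0.521,0.0575) and R (0.540,-0.0535). Now the first taps.

```bash
cat > t.py <<'E'
from h import *
YAW=.148; ex=np.array([np.cos(YAW),np.sin(YAW)]); ey=np.array([-ex[1],ex[0]]); BC=np.array([.658,.0215])
Q=down(np.pi/2+YAW); ZT=.057
def tcp_for(fx,y): # face centre at box (fx,y)
    return np.r_[BC+ex*(fx-.050)+ey*(y+.057),ZT]
def face():
    d=np.array(get_tcp_pos())[:2]-BC; return d@ex+.050, d@ey-.057
SY=dict(L=.056,R=-.056)
def goto(side,fx): movel(tcp_for(fx,SY[side]),v=.22)
def tap(side,fx_from,force=9,maxadv=.016,probe=2.0,lim=-.088,ahead=None):
    goto(side,fx_from); 
    if not movel(tcp_for(lim,SY[side]),v=.07,until_force=probe): print("no contact"); return None
    c=face()[0]
    hit=movel(tcp_for(min(c+maxadv,lim),SY[side]),v=.07,until_force=force)
    f=get_ft_force(); e=face()[0]
    movel(tcp_for(e-.022,SY[side]),v=.2)
    print(side,"contact %.4f end %.4f hit %s F %.1f %.1f t %.2f"%(c,e,hit,f[:2]@ex,f[2],get_time())); return c,e
E
python3 - <<'E'
from t import *
p=tcp_for(-.17,SY["L"]); move_pose([*p[:2],.11],Q)
a=tap("L",-.165)
print(get_ft_force(),get_grip_width()*88)
b=tap("R",-.165)
shot("scene","s3"); print(get_time())
E
```

```text
L contact -0.1282 end -0.1240 hit True F 0.3 -2.4 t 8.30
[ 0.53443544  0.51782518 -3.41499688] 19.996386246821523
R contact -0.1257 end -0.1093 hit False F -0.1 -4.2 t 10.29
10.3417
```

```bash
python3 - <<'E'
from t import *
C=cam("top")
for p,z in (((277,190),.083),((337,180),.083),((268,132.4),.088),((328.6,123.6),.088)):
    d=cast(C,p,z)[:2]-BC; print((d@ex).round(4),(d@ey).round(4))
a=tap("L",-.145,maxadv=.013)
b=tap("R",-.135,maxadv=.013)
C,im=shot("scene","s4"); print(get_time(),get_grip_width()*88)
cv2.imwrite("pics/s4c.png",cv2.resize(im[170:270,290:400],None,fx=6,fy=6,interpolation=cv2.INTER_CUBIC))
E
```

```text
-0.0914 0.0862
-0.0835 -0.0916
0.0806 0.0924
0.0854 -0.0881
L contact -0.1183 end -0.1047 hit False F 0.6 -3.9 t 12.13
R contact -0.1014 end -0.0880 hit False F -0.0 -3.6 t 13.93
13.9833 20.032454921227675
```

View pics/s4c.png

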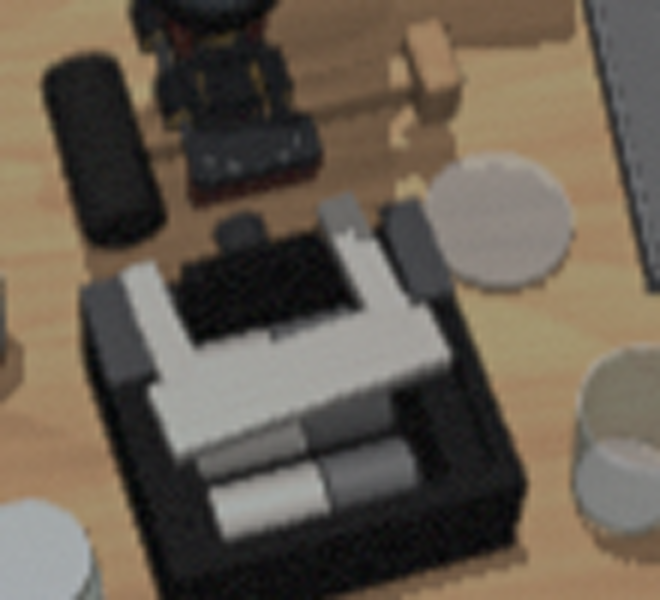

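The scene crop shows the cover well forward and turned, with the left side lagging. The right rear corner of the plate is at the rail end, near (152,385). I tap the left next, then the right, with a limit close to the wall.

```bash
python3 - <<'E'
from t import *
a=tap("L",-.128,maxadv=.025,lim=-.084)
b=tap("R",-.115,maxadv=.015,lim=-.084)
C,im=shot("scene","s5"); print(get_time(),get_grip_width()*88)
# view plate/rails from wrist: lift, camera over box
p=BC+ex*(-.16)+ey*(-.03); move_pose([*p,.17],Q); wait(.05)
C,im=shot("wrist","w5"); print(get_time())
E
```

```text
L contact -0.0949 end -0.0836 hit False F -0.7 -3.7 t 15.74
no contact
17.0417 20.031541892008413
17.6917
```

View pics/w5.png

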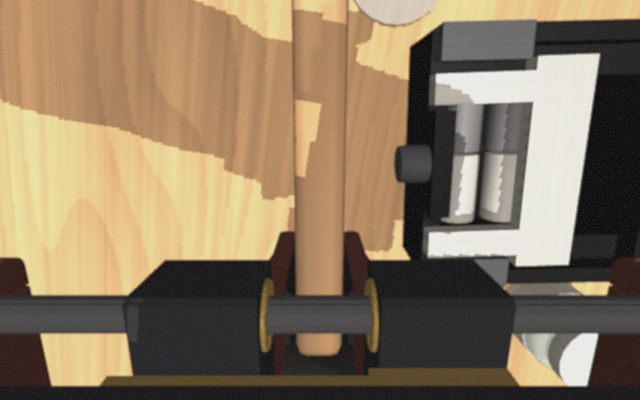

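The wrist view shows the left rail ending at x≈533 with the plate's rear edge at 537. The right rail ends at ≈508 with the plate's rear edge at 514. Next I put numbers on that margin.

```bash
python3 - <<'E'
from t import *
C,im=load("w5"); g=im.min(2)
for v in (30,45,62,66,225,245,262,270): print(v,g[v,495:560:2].tolist())
def b(p,z):
    d=cast(C,p,z)[:2]-BC; return (round(d@ex,4),round(d@ey,4))
for n,p,z in (("Lrail",(535,45),.085),("Rrail",(508,268),.085),("rear L",(537,85),.08),("rear R",(516,225),.08),("frontL",(600,56),.08),("frontR",(573,265),.08),("Ltip",(433,88),.08),("Rtip",(424,245),.08)): print(n,b(p,z))
E
```

```text
30 [112, 111, 108, 110, 109, 108, 113, 114, 110, 110, 105, 109, 107, 107, 108, 104, 109, 109, 109, 109, 84, 43, 44, 42, 45, 46, 45, 44, 40, 46, 39, 42, 41]
45 [110, 110, 106, 111, 110, 110, 111, 109, 107, 111, 110, 108, 107, 111, 111, 109, 106, 112, 111, 91, 38, 31, 20, 32, 36, 37, 23, 37, 38, 27, 39, 34, 33]
62 [40, 41, 39, 44, 47, 42, 47, 39, 40, 36, 43, 50, 45, 45, 42, 56, 83, 85, 87, 87, 85, 147, 223, 223, 221, 223, 224, 220, 219, 223, 224, 222, 225]
66 [52, 45, 44, 49, 44, 45, 44, 41, 47, 44, 45, 48, 42, 45, 48, 58, 88, 85, 85, 84, 78, 177, 226, 221, 221, 224, 222, 221, 221, 225, 222, 222, 223]
225 [81, 83, 85, 85, 87, 87, 86, 90, 85, 84, 85, 84, 147, 225, 223, 225, 224, 226, 224, 225, 226, 223, 228, 225, 223, 224, 229, 228, 227, 226, 226, 225, 221]
245 [226, 225, 227, 226, 227, 225, 226, 225, 225, 224, 226, 227, 231, 225, 225, 222, 226, 224, 227, 224, 225, 226, 226, 223, 225, 227, 226, 225, 225, 226, 223, 223, 229]
262 [109, 107, 110, 108, 107, 110, 99, 57, 69, 88, 149, 225, 224, 224, 224, 222, 225, 227, 225, 223, 227, 227, 224, 225, 226, 227, 226, 227, 226, 225, 226, 230, 230]
270 [107, 103, 106, 103, 105, 106, 82, 41, 33, 40, 34, 42, 46, 35, 44, 37, 35, 39, 31, 37, 33, 44, 40, 40, 39, 37, 47, 47, 33, 37, 41, 38, 43]
Lrail (np.float64(-0.0219), np.float64(0.0783))
Rrail (np.float64(-0.0189), np.float64(-0.0769))
rear L (np.float64(-0.014), np.float64(0.0542))
rear R (np.float64(-0.0146), np.float64(-0.0447))
frontL (np.float64(0.0248), np.float64(0.0724))
frontR (np.float64(0.0332), np.float64(-0.0767))
Ltip (np.float64(-0.0838), np.float64(0.0522))
Rtip (np.float64(-0.0817), np.float64(-0.0605))
```

The plate's rear edge lies about 6 mm beyond both rail ends, so the cover is free and straight. Back goes the mallet.

```bash
python3 - <<'E'
from t import *
import json
M=json.load(open("mallet.json")); q=down(M["yaw"]); x,y,z=M["tcp"]
p=get_tcp_pos(); movel([p[0],p[1],.28],v=.25)
move_pose([x,y,.27],q); movel([x,y,.06],v=.2); 
print(movel([x,y,z+.0003],v=.04,until_force=8),get_tcp_pos(),get_ft_force())
command_gripper(1.0); wait(.15); movel([x,y,.22],v=.25); wait(.05)
C,im=shot("wrist","w6"); print(get_time())
m=((im.max(2)<70).astype(np.uint8)); m[:200]=0;m[262:]=0;m[:,:255]=0;m[:,390:]=0
c=max(cv2.findContours(m,0,1)[0],key=cv2.contourArea);r=cv2.minAreaRect(c);print("head",r,cast(C,r[0],.056).round(4))
E
```

```text
True [ 0.5179154  -0.43313325  0.03589645] [-1.37339574  1.0132397   4.15771204]
23.8417
head ((319.5, 241.5), (39.0, 103.0), 90.0) [ 0.5334 -0.485   0.056 ]
```

View pics/w6.png

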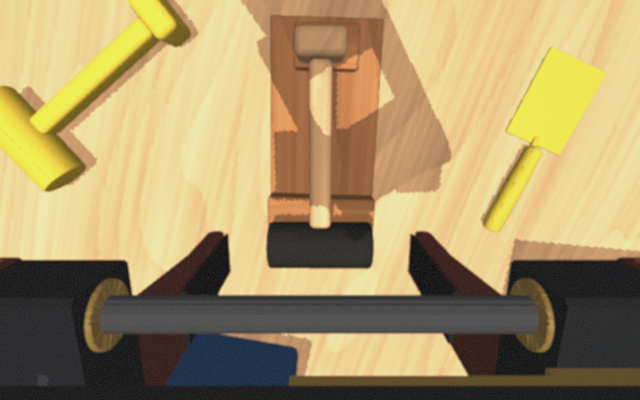

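The mallet lies back on its rest in line with it: head (320,245), butt (320,42). Next I grip the cover near the fingertips, because in the tray its mid-plane is only 7 mm above the floor.

```bash
python3 - <<'E'
from t import *
p=get_tcp_pos(); movel([p[0],p[1],.28],v=.25)
c=BC+ex*.0065+ey*(-.002); q=down(np.pi/2+.16)
move_pose([*c,.24],q); 
C,im=shot("top","t6")  
movel([*c,.12],v=.2); print("blocked",movel([*c,.0675],v=.08,until_force=6))
command_gripper(0.); print(get_grip_width()*88,get_finger_force(),get_tcp_pos(),get_ft_force())
f0=get_ft_force()
movel([*c,.080],v=.05); print("F",get_ft_force()-f0); movel([*c,.24],v=.2); wait(.1)
print(get_grip_width()*88,get_ft_force(),get_ft_torque(),get_time())
# tray
im0=cv2.imread("pics/top0.png"); C=cam("top")
r=cv2.cvtColor(im0,cv2.COLOR_BGR2HSV)
m=((r[...,1]<60)&(r[...,2]<200)).astype(np.uint8); m[:150]=0;m[275:]=0;m[:,:115]=0;m[:,260:]=0
k=max(cv2.findContours(m,0,1)[0],key=cv2.contourArea); R_=cv2.minAreaRect(cv2.convexHull(k)); print(R_)
for pt in cv2.boxPoints(R_): print(pt,cast(C,pt,.01).round(3))
print("dish",cast(C,(155,205),.033).round(3))
shot("wrist","w7")
E
```

```text
blocked False
39.90697101286569 29.85701411962509 [0.66477781 0.02047984 0.06753553] [ 0.02182397 -0.15538197  0.57834363]
F [ 0.47132589  0.67949408 -3.75180073]
39.710734212709454 [ 0.23817115 -0.91085633 -4.37900343] [-0.05996813 -0.13569681  0.02588461] 29.8333
((184.51756286621094, 217.43804931640625), (99.70133209228516, 78.05564880371094), 1.7899105548858643)
[133.4722  254.88977] [0.353 0.529 0.01 ]
[135.91025 176.8722 ] [0.593 0.537 0.01 ]
[235.56293 179.98633] [0.591 0.228 0.01 ]
[233.12488 258.0039 ] [0.351 0.226 0.01 ]
dish [0.505 0.464 0.033]
```

View pics/w7.png

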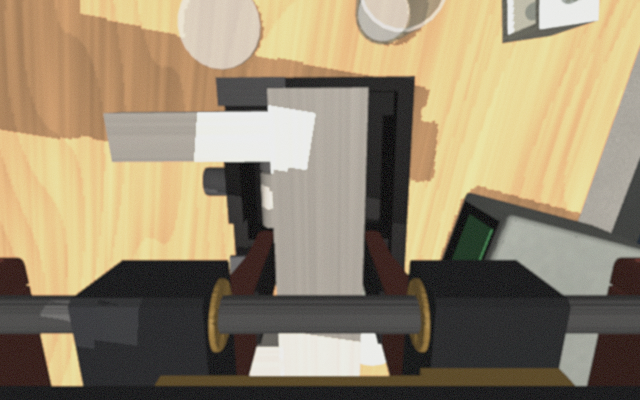

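The wrist view shows the cover held square between the fingers, plate at x 270–368 and the left tongue at (160,137), clear of the box. Now into the tray.

```bash
python3 - <<'E'
from t import *
c=[.472,.345]; q=down(np.pi)
j=inverse_kinematics([*c,.2],q); print(np.round(j,2))
move_pose([*c,.2],q); movel([*c,.05],v=.2); print(movel([*c,.0065],v=.03,until_force=4),get_tcp_pos(),get_ft_force())
command_gripper(.62); wait(.1); print(get_grip_width()*88,get_ft_force()); movel([*c,.12],v=.15); 
command_gripper(1.0)
movel([.42,.25,.30],v=.3); move_pose([.35,-.1,.35],down(np.pi/2)); wait(.1)
C,im=shot("scene","s8"); print(get_time(),get_ft_force())
cv2.imwrite("pics/s8c.png",cv2.resize(im[100:310,130:520],None,fx=2,fy=2,interpolation=cv2.INTER_CUBIC))
E
```

```text
[ 0.61  0.39  1.74 -0.    1.01 -0.96]
True [0.47198306 0.34517314 0.00835302] [0.46761176 1.45828605 1.52948327]
54.32328467137898 [ 0.25486615 -0.37559216  0.03675578]
37.9667 [-0.18858051  0.34466133 -0.11908823]
```

View pics/s8c.png

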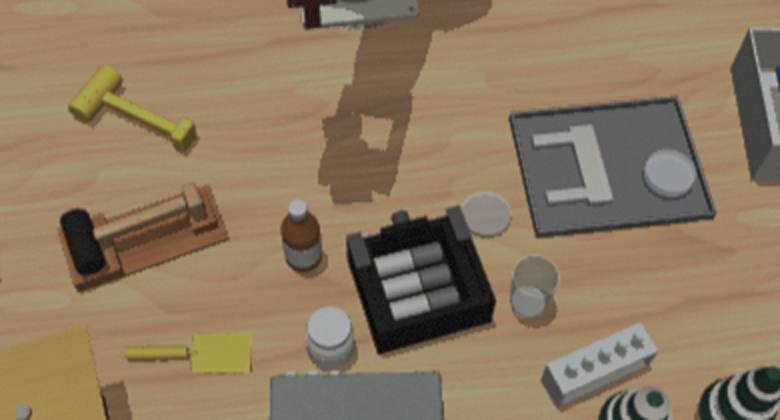

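The cover lies flat in the tray at (575,165), clear of the dishes at (668,175). The mallet is on its rest at (140,225), and everything else stands where it was.

```bash
python3 -c "
from station import *
print(job_done())"
```

```text
the job is handed in; nothing more can be done
None
```

The job is done and handed in at about 38 s: five light taps by turns walked the cover out of its rails, the mallet is back on its rest, and the cover lies flat in the tray, clear of the dishes.

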